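Lay the filter-coffee tray

ROBOT

A 6-joint arm with a two-finger parallel gripper is mounted at the origin on a cart in front of the work surface, level with it; the furniture and walls round the work are solid. World frame = base frame: x ahead of the robot, y to its left, z up, the work surface at z = 0. Lengths are in m, angles in rad, forces in N, time in s.
With the tool pointing down it reaches from about 0.35 to 0.8 m from the base axis. Payload 7.3 kg.
Tool frame: the origin (TCP) lies on the centre line of the jaws, within the pads' length; the fingertips stand bot.tip_reach ahead of it and the grasp point (between the pads) lies 3 mm ahead of it (bot.tip_reach is the distance from the TCP to the fingertips, in m); z points along the fingers, y is the line along which they close (so a half turn about z gives the same grasp; the last joint's range is limited). The gripper opens to 85 mm and grips with 20 to 120 N. Pads are 22 mm wide; open, the fingers measure 114 mm over their backs; the gripper's body (76 mm by 85 mm) begins 54 mm behind the grasp point. The pads swing forward as they close: fully open they stand 13 mm farther back than shut.
Start: joints at [-1.482, 0.342, 1.524, -0, 1.275, -0.146], TCP at [0.122, -0.511, 0.253] pointing down, gripper open.
Joint ranges: [-2.53, 2.53], [-0.77, 2.02], [0.04, 2.7], [-1, 4.14], [0.28, 2.66], [-3.11, 3.11]. Speed limits (rad/s): [2.57, 2.57, 3.14, 3.14, 3.14, 3.14].

INTERFACE

Orientations are given as a unit quaternion [x, y, z, w].
In Python, from station import get_obs, cams, job, spotter, bot gives the robot as it stands.
- The arm moves only by the tool step_arm, never from a script. Its argument "increments" is text: rows parted by semicolons, each of 7 numbers parted by spaces: the finger opening in mm, from 0 to 85.4, then the shift along the tool's x, y, z in units of 40 mm (1.0 is 40 mm), then the turn, a rotation vector about the tool's x, y, z in units of 5 degrees (1.0 is 5 degrees). In form: jaw x y z rx ry rz; .... A call has 1 to 20 rows; each row shifts and turns the commanded pose from where the row before left it, along the tool's axes as they then stand; what a row does not reach is not made up. A row lasts 1/12 s, in which the tool goes at most 41.7 mm and 7.16 degrees, less where a joint would pass 70% of its speed; a pose out of reach is approached as far as the arm can. A call is refused whole if a number of a shift passes 1 or a number of a turn 1, either way. A call with a gripper value outside its range is refused whole. The fingers move at their own pace and stop on an object; the grip force is fixed at half the most. Time passes only in rows, so rows that do not move let the fingers close. It gives the time, the measured TCP pose, the force, the opening and the grip force at its end, in the units of the state.
- get_obs(): the state, without advancing time (a new reading comes with each control period).
- cams.capture(name): name is "side" or "top"; returns a dict with "frame" (400x640x3 uint8, red, green, blue), "camera_matrix" (3x3 intrinsics, pixels), "world_to_cam" (4x4, takes a point from world to camera coordinates). Camera axes: x right, y up, looking along -z (the intrinsics and any distortion apply to the point x, -y, -z); pixel columns grow to the right and rows downward; lengths in m; the calibration is good to about 2 mm. A picture is of the moment at which its call begins. There is no depth.
- job.finish_job(): hands the job in; it is judged then, once.
Trained networks look in a picture, given as the dict that the camera call returned (one of the last four; its "shot" number tells which), for a name from the list of things; names that differ only in an ending like _2 or _b are one class to them, and where a whole thing is asked for, a point or a joint stands for the part that bears it (a point fixed in the world has none). Each returns a list of dicts, best first, with "p" (0 to 1); they miss things now and then, are a little off and sometimes report something else, mostly with a low value. They report only what shows in the picture. A call takes as long as a camera call.
- spotter.recognise(picture, target): "bbox" ([left, top, width, height] in pixels, round what is visible of it).
- spotter.masks_of(picture, target): "mask" (400x640 bool, what is visible of it) and "bbox" ([left, top, width, height] in pixels, round what is visible of it).
- spotter.spot_point(picture, target): "position" ([column, row] in pixels: a listed point, or the origin of a listed thing).
The state is a dict: "t": time; "q": joint angles; "joint_vel": joint speeds; "effort": joint torques, N m; "ee_pos": TCP position; "ee_rot": TCP orientation; "wrist_force": force on the tool from outside, world axes, zero at the start; "wrist_torque": the same for the moment, N m; "grip_width": finger opening in m; "grasp_force": force on a finger pad.
Only numpy, scipy, OpenCV 4.12 (cv2) and the standard library are available. Lean on these libraries where they do the work, as an engineer would, in place of code of your own. Each camera call takes 0.05 s, during which the arm holds its last target. There are 200 camera calls.

TASK

Get the coffee tray ready. Put the coffee filter together on its collecting cup - perforated chamber seated on the cup, the press standing in the chamber, lid fully down on top - stand the tumbler in its davara (the wide shallow bowl), and set the white-lidded sugar jar in the middle of the tray, between the filter and the davara. Leave the collecting cup and the davara standing where they are.

Things in the scene. Friction and masses are not known exactly. Their poses are not given: they have to be found in the camera images.
- tray: Wooden serving tray, fixed, 150 mm (its x, front to back) by 340 mm (its y, the long way), brass handle at each end. Origin: centre of its underside. Its floor is 9 mm above that; the rim, 8 mm wide along the edges, is 20 mm high. Collecting cup and davara stand near its two ends, about 100 mm from the middle; which is at which end varies.
- filter_cup: Collecting cup of the filter: plain straight open steel cup standing on the tray, loose, outside diameter 66 mm, bore 60 mm, 62 mm high. Origin: centre of its underside, z up its axis.
- filter_chamber: Upper chamber of the filter: straight open steel cylinder, small black holes in its floor. Outside 66 mm, bore 60 mm, 68 mm high. Its lowest 14 mm is a tapered foot (42 to 56 mm across) that enters the cup's mouth until the 66 mm shoulder rests on the cup's rim: origin 48 mm above the cup's. Inner floor 18 mm above the origin. Origin: centre of its underside, z up. 0.13 kg.
- filter_press: Press of the filter: steel disc, 52 mm diameter, with an upright 6 mm stem in its centre and a round knob on top, 14 mm diameter, 54 to 66 mm above the underside. Stands on its disc, and so on the chamber's inner floor, where its knob rises 16 mm above the chamber's rim. Origin: centre of its underside, z up its stem. 0.07 kg.
- filter_lid: Lid of the filter: domed hollow steel cap, 77 mm across, with a black knob (16 mm diameter, 38 to 54 mm above the underside; dome top at 34 mm). Its skirt (inside 72 mm, 9 mm deep) goes over the outside of the chamber's rim; fully down, its origin is 59 mm above the chamber's. Origin: centre of the skirt's lower edge, z up. 0.07 kg.
- coffee_tumbler: Small flared steel tumbler with a plain floor, 72 mm high, outside diameter 41 mm at the foot, 57 mm at the lip (60 mm over the rolled edge), 51 mm at half height. Origin: centre of its underside, z up its axis. About 0.09 kg.
- davara: Davara: wide shallow steel bowl standing on the tray, loose, 92 mm across at the mouth (97 mm over the rolled lip), 30 mm high, flat inside floor about 70 mm across and 3 mm above the origin. Origin: centre of its underside, z up its axis.
- sugar_jar: Small glass jar with a white ribbed lid (screwed on, it stays on) and beige sugar in it, 61 mm diameter, 85 mm high, 0.22 kg. Origin: centre of its underside, z up its axis.

How it is judged:
By the outcome, as a careful person would: the job done as asked, in the order asked, and still so for the second after the job is handed in, with the robot touching nothing.
It also fails if it takes over 128 s, if anything falls off the work surface, if the arm or the gripper's body presses on something with over 40 N, if the wrist force passes 120 N, or if a joint passes its speed limit or range.

## Working session

There is one attempt and no reset: what is moved stays moved. The work goes in short steps, Python scripts to look and compute and a tool call to move; the robot and the scene stay as the last step left them, time stands still between calls to the robot, and variables do not carry over. Pictures are saved under pics/ and viewed, at most 14 in all, crops included, and the job is handed in when it is done.

Besides the shell and the picture viewer there is one more tool, called after ">>>" in YAML: its name, and indented under it one key for each argument. step_arm: Moves the arm, as the interface text tells. Its arguments: {"type":"object","properties":{"increments":{"type":"string"}},"required":["increments"]}

```bash
ls; mkdir -p pics; cat > h.py <<'E'
import numpy as np, cv2
from station import get_obs, cams, job, spotter, bot
N=['tray','filter_cup','filter_chamber','filter_press','filter_lid','coffee_tumbler','davara','sugar_jar']
def ray(c,px):
    K=np.array(c['camera_matrix']);T=np.array(c['world_to_cam'])
    d=np.linalg.inv(K)@[px[0],px[1],1]; d=np.array([d[0],-d[1],-d[2]])
    return -T[:3,:3].T@T[:3,3], T[:3,:3].T@d
def at_z(c,px,z):
    o,d=ray(c,px); return (o+d*(z-o[2])/d[2])
def proj(c,p):
    K=np.array(c['camera_matrix']);T=np.array(c['world_to_cam'])
    q=T[:3,:3]@np.array(p)+T[:3,3]; q=K@[q[0],-q[1],-q[2]]; return q[:2]/q[2]
def save(c,n): cv2.imwrite('pics/'+n+'.png',c['frame'][:,:,::-1])
E
python3 - <<'E'
from h import *
print(get_obs(), bot.tip_reach)
for n in ['top','side']:
    c=cams.capture(n); save(c,n+'0'); print(n,[k for k in c],np.round(ray(c,(320,200)),3))
    for t in N:
        r=spotter.spot_point(c,t)[:2]; m=spotter.masks_of(c,t)[:1]
        print(t,[(np.round(a['position'],1),round(a['p'],2),np.round(at_z(c,a['position'],0),3)) for a in r],[(a['bbox'],round(a['p'],2)) for a in m])
E
```

```text
pics
{'t': 0.0, 'q': array([-1.48198812e+00,  3.42761131e-01,  1.52496771e+00,  9.37072597e-07,
        1.27539857e+00, -1.46032511e-01]), 'joint_vel': array([ 6.49264567e-04, -2.26173647e-05,  1.49032149e-04,  1.49645213e-03,
        1.07324308e-03, -6.36670108e-05]), 'effort': array([ 3.00802685e-04, -4.33675289e+01, -2.46008277e+01, -1.90705200e-04,
        8.05345044e-03, -2.14416474e-05]), 'ee_pos': array([ 0.12213572, -0.51024198,  0.2526232 ]), 'ee_rot': array([ 9.93113870e-01,  1.17150552e-01,  2.24011987e-05, -7.67047767e-04]), 'wrist_force': array([-0.89536951, -0.48142346, -0.24048863]), 'wrist_torque': array([-0.00687498,  0.00100065,  0.04451177]), 'grasp_force': 0.0, 'grip_width': 0.08563148564275687} 0.022
top ['frame', 'camera_matrix', 'world_to_cam', 'shot'] [[ 0.412  0.067  1.14 ]
 [ 0.069  0.005 -0.998]]
tray [(array([384. , 221.3]), 0.89, array([ 0.431, -0.116,  0.   ]))] [([318.7, 194.8, 127.4, 54.3], 0.63)]
filter_cup [(array([348.8, 220. ]), 0.79, array([ 0.433, -0.013,  0.   ])), (array([246.4, 217. ]), 0.48, array([0.437, 0.289, 0.   ]))] [([336.7, 207.5, 28.
[... 969 characters left out ...]
), (array([387.5, 158.6]), 0.56, array([ 0.444, -0.216,  0.   ]))] [([345.1, 172.3, 26.2, 30.4], 0.59)]
filter_chamber [(array([316. , 236.7]), 0.64, array([0.44, 0.17, 0.  ]))] [([302.6, 209.5, 29.8, 36.5], 0.9)]
filter_press [(array([261., 297.]), 0.91, array([0.438, 0.392, 0.   ]))] []
filter_lid [(array([209.3, 300.7]), 0.72, array([0.527, 0.461, 0.   ]))] [([193.7, 280.5, 31.9, 34.0], 0.75)]
coffee_tumbler [(array([286.8, 263. ]), 0.71, array([ 0.449,  0.28 , -0.   ]))] [([272.8, 230.1, 26.7, 45.6], 0.73)]
davara [(array([391.5, 158.2]), 0.69, array([ 0.435, -0.224, -0.   ]))] []
sugar_jar [(array([239.5, 268. ]), 0.62, array([0.533, 0.353, 0.   ]))] [([222.0, 233.9, 30.3, 43.0], 0.74)]
```

```bash
python3 - <<'E'
import cv2
a=cv2.imread('pics/top0.png')[150:270,150:470]; b=cv2.imread('pics/side0.png')[120:330,170:450]
cv2.imwrite('pics/topc.png',cv2.resize(a,None,fx=2.5,fy=2.5,interpolation=2)); cv2.imwrite('pics/sidec.png',cv2.resize(b,None,fx=2.8,fy=2.8,interpolation=2))
E
```

```text
(no output)
```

View pics/topc.png

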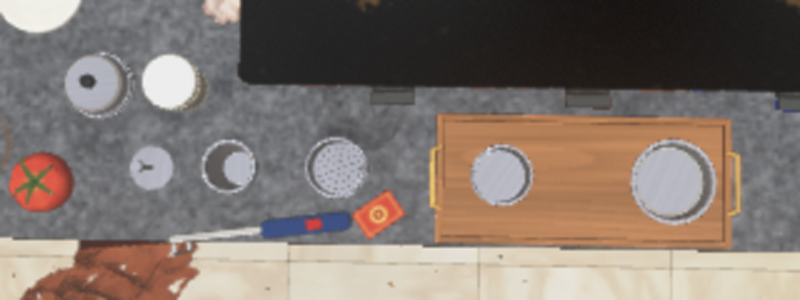

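View pics/sidec.png

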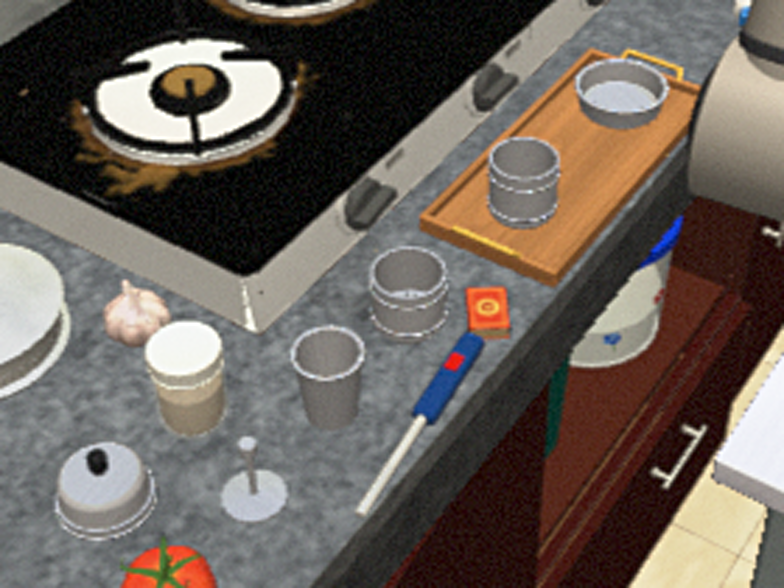

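View pics/side0.png

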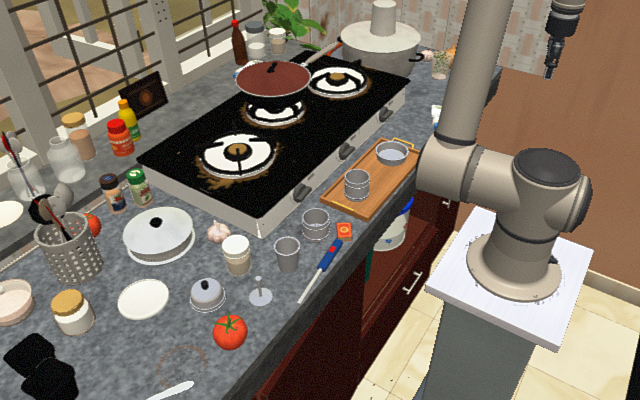

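All of the things stand upright; the tray has the cup at its left end and the davara at its right end. Next I fit the positions from the masks in both cameras.

```bash
cat >> h.py <<'E'
from scipy.optimize import least_squares
P={'filter_cup':[(0,33),(62,33)],'filter_chamber':[(0,21),(14,28),(14,33),(68,33)],
'filter_press':[(0,26),(3,26),(54,4),(57,7),(63,7),(66,4)],'filter_lid':[(0,38.5),(9,38.5),(20,34),(34,10),(38,8),(54,8)],
'coffee_tumbler':[(0,20.5),(70,29),(72,30)],'davara':[(0,37),(28,47),(30,48.5)],'sugar_jar':[(0,30.5),(85,29)]}
th=np.linspace(0,2*np.pi,40,endpoint=False)
def cand(c,t):
    out=[]
    for a in spotter.masks_of(c,t):
        m=a['mask']; ys,xs=np.nonzero(m)
        if len(xs)>20: out.append((np.array([xs.mean(),ys.mean()]),len(xs),np.array([xs.min(),ys.min(),xs.max()+1,ys.max()+1]),a['p']))
    return out
def sil(c,t,o):
    im=np.zeros((400*4,640*4),np.uint8); prof=P[t]
    pts=[[proj(c,[o[0]+r/1e3*np.cos(a),o[1]+r/1e3*np.sin(a),o[2]+z/1e3]) for a in th] for z,r in prof]
    for i in range(len(prof)-1):
        h=cv2.convexHull(np.array(pts[i]+pts[i+1],np.float32)); cv2.fillPoly(im,[np.round((h+.5)*4).astype(np.int32)],255)
    ys,xs=np.nonzero(im); return np.array([xs.mean()/4-.5+.125,ys.mean()/4-.5+.125]),len(xs)/16,np.array([xs.min(),ys.min(),xs.max()+1,ys.max()+1])/4-.0
def fit(t,g,z,cs,verbose=1):
    o=np.array([*g,z]);use=[]
    for n,c in cs.items():
        s=sil(c,t,o); k=[q for q in cand(c,t) if np.linalg.norm(q[0]-s[0])<9]
        if k: use.append((n,c,k[0]))
    def res(v,u=use): return np.concatenate([sil(c,t,[v[0],v[1],z])[0]-k[0] for n,c,k in u])
    r={}
    for lab,u in [('both',use)]+[(n[0],[n]) for n in use]:
        if u:
            q=least_squares(res,g,args=(u,),diff_step=.01,x_scale=.1); r[lab]=np.round(q.x,4)
    if verbose: print(t,{k:v.tolist() for k,v in r.items()},[(n,int(k[1]),round(sil(c,t,[*r['both'],z])[1]),round(k[3],2)) for n,c,k in use])
    return r
E
python3 - <<'E'
from h import *
cs={n:cams.capture(n) for n in ['top','side']}
for t,g,z in [('filter_cup',(.44,-.018),.009),('filter_chamber',(.445,.169),0),('filter_press',(.43,.393),0),('filter_lid',(.528,.463),0),('coffee_tumbler',(.443,.285),0),('davara',(.436,-.223),.009),('sugar_jar',(.533,.357),0)]:
    fit(t,g,z,cs)
E
```

```text
filter_cup {'both': [0.4335, -0.0145], 'top': [0.4321, -0.0126], 'side': [0.4363, -0.0179]} [('top', 480, 478, 0.89), ('side', 752, 767, 0.76)]
filter_chamber {'both': [0.4399, 0.1711], 'top': [0.4385, 0.1723], 'side': [0.4414, 0.1693]} [('top', 427, 478, 0.84), ('side', 823, 849, 0.62)]
filter_press {'both': [0.4369, 0.3955], 'top': [0.4369, 0.3955]} [('top', 253, 252, 0.57)]
filter_lid {'both': [0.5378, 0.4555], 'side': [0.5378, 0.4555]} [('side', 1018, 922, 0.6)]
coffee_tumbler {'both': [0.4384, 0.2889], 'top': [0.4375, 0.2902], 'side': [0.4397, 0.2875]} [('top', 379, 384, 0.74), ('side', 780, 776, 0.81)]
davara {'both': [0.4303, -0.2081], 'top': [0.4301, -0.2071], 'side': [0.4318, -0.211]} [('top', 936, 943, 0.83), ('side', 662, 665, 0.86)]
sugar_jar {'both': [0.5315, 0.3558], 'top': [0.5307, 0.3585], 'side': [0.533, 0.3534]} [('top', 441, 518, 0.92), ('side', 1025, 1096, 0.71)]
```

>>> step_arm:
  increments: "85 .73 -.382 0 0 0 0;85 .73 -.382 0 0 0 0;85 .73 -.382 0 0 0 0;85 .73 -.382 0 0 0 0;85 .73 -.382 0 0 0 0;85 .73 -.382 0 0 0 0;85 .73 -.382 0 0 0 0;85 .73 -.382 0 0 0 0;85 .73 -.382 0 0 0 0;85 .73 -.382 0 0 0 0;85 .73 -.382 0 0 0 0;85 .73 -.382 0 0 0 0;85 .245 -.843 0 0 0 0;85 .245 -.843 0 0 0 0;85 .245 -.843 0 0 0 0;85 .245 -.843 0 0 0 0;85 .245 -.843 0 0 0 0;85 .245 -.843 0 0 0 0"

```text
t: 4.0
ee_pos: [0.4302, -0.0387, 0.2535]
ee_rot: [0.993, 0.117, 0.0, 0.0]
wrist_force: [0.1, -0.0, -0.3]
grip_width: 0.0848
grasp_force: 0.0
```

>>> step_arm:
  increments: "85 .245 -.843 0 0 0 0;85 .245 -.843 0 0 0 0;85 .245 -.843 0 0 0 0;85 .245 -.843 0 0 0 0;85 .245 -.843 0 0 0 0;85 .245 -.843 0 0 0 0;85 0 0 0 0 0 -1;85 0 0 0 0 0 -1;85 0 0 0 0 0 -1;85 0 0 0 0 0 -1;85 0 0 0 0 0 -1;85 0 0 0 0 0 -1;85 0 0 0 0 0 -1;85 0 0 0 0 0 -1;85 0 0 0 0 0 -1;85 0 0 0 0 0 -1;85 0 0 0 0 0 -1;85 0 0 0 0 0 -1;85 0 0 0 0 0 -1;85 0 0 0 0 0 -1"

```text
t: 5.67
ee_pos: [0.4405, 0.1701, 0.2533]
ee_rot: [0.745, 0.667, 0.0, 0.0]
wrist_force: [0.5, 0.1, -0.1]
grip_width: 0.0851
grasp_force: 0.0
```

>>> step_arm:
  increments: "85 0 0 0 0 0 -1;85 0 0 0 0 0 -.31;85 0 0 0 0 0 0;85 0 0 0 0 0 0"

```text
t: 6.0
ee_pos: [0.4405, 0.1701, 0.2533]
ee_rot: [0.708, 0.707, 0.0, 0.0]
wrist_force: [-0.3, -0.6, 0.3]
grip_width: 0.085
grasp_force: 0.0
```

>>> step_arm:
  increments: "85 0.025 0 .9 0 0 0;85 0 0 .9 0 0 0;85 0 0 .9 0 0 0;85 0 0 .9 0 0 0;85 0 0 .8 0 0 0;85 0 0 .5 0 0 0;85 0 0 .36 0 0 0;85 0 0 0 0 0 0;60 0 0 0 0 0 0;60 0 0 0 0 0 0;60 0 0 0 0 0 0;60 0 0 0 0 0 0;60 0 0 0 0 0 0;60 0 0 0 0 0 0"

```text
t: 7.17
ee_pos: [0.4413, 0.1713, 0.044]
ee_rot: [0.707, 0.707, 0.001, 0.001]
wrist_force: [-0.5, 0.2, 7.5]
grip_width: 0.0642
grasp_force: 66.5
```

>>> step_arm:
  increments: "60 0 0 -.5 0 0 0;60 0 0 -.9 0 0 0;60 0 0 -.9 0 0 0;60 0 0 -.7 0 0 0;60 -.4 -.03 0 0 0 0;60 -.7 -.03 0 0 0 0;60 -.7 -.03 0 0 0 0;60 -.7 -.03 0 0 0 0;60 -.7 -.03 0 0 0 0;60 -.7 -.03 0 0 0 0;60 -.5 0 0 0 0 0;60 -.24 0 0 0 0 0;60 0 0 0 0 0 0;60 0 0 0 0 0 0"

```text
t: 8.33
ee_pos: [0.4332, -0.0143, 0.1629]
ee_rot: [0.708, 0.707, 0.0, -0.0]
wrist_force: [-0.6, -0.2, -2.0]
grip_width: 0.0635
grasp_force: 66.8
```

```bash
python3 - <<'E'
from h import *
o=get_obs(); p=o['ee_pos']; print(o['t'],p,o['grip_width'])
cs={n:cams.capture(n) for n in ['top','side']}
fit('filter_chamber',p[:2],p[2]-.044,cs); fit('filter_cup',(.434,-.0145),.009,cs)
c=cs['side']; u,v=np.round(proj(c,[p[0],p[1],.09])).astype(int); 
cv2.imwrite('pics/s1.png',cv2.resize(c['frame'][v-60:v+60,u-70:u+70,::-1],None,fx=5,fy=5,interpolation=2))
print(get_obs()['t'])
E
```

```text
8.3333 [ 0.43324131 -0.01426712  0.16294512] 0.06352573657468372
filter_chamber {'both': [0.437, -0.0083], 'side': [0.437, -0.0083]} [('side', 638, 812, 0.56)]
filter_cup {'both': [0.4366, -0.0172], 'side': [0.4366, -0.0172]} [('side', 721, 762, 0.97)]
8.6333
```

View pics/s1.png

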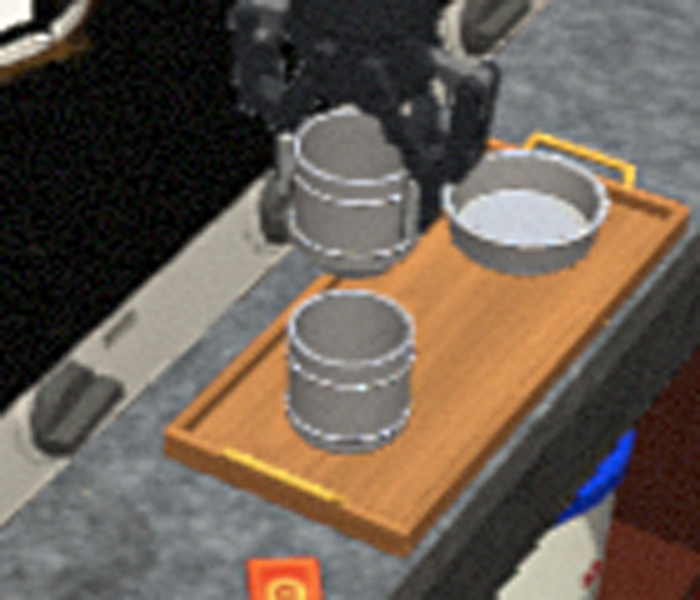

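The side view shows the chamber held upright above the cup. The cup's rim spans columns 288–413 in the crop, and the chamber's rim about 292–418. I compare these columns with what aligned parts would give.

```bash
python3 - <<'E'
from h import *
c=cams.capture('side'); p=get_obs()['ee_pos']
u,v=np.round(proj(c,[p[0],p[1],.09])).astype(int)
f=lambda q:((proj(c,q)-[u-70,v-60]+.5)*5).round(0)
for nm,x,y in [('tcp',p[0],p[1]),('topfit',.4332,-.0126),('side',.4366,-.0172)]:
    print(nm,'cuprim',f([x,y,.071]),'cupbot',f([x,y,.009]),'chamb shoulder',f([x,y,p[2]-.044+.014]),'rim',f([x,y,p[2]-.044+.068]))
print(f([p[0]+.01,p[1],.071]),f([p[0],p[1]+.01,.071]))
E
```

```text
tcp cuprim [353. 331.] cupbot [349. 421.] chamb shoulder [357. 235.] rim [361. 147.]
topfit cuprim [352. 332.] cupbot [348. 422.] chamb shoulder [356. 236.] rim [360. 148.]
side cuprim [351. 325.] cupbot [347. 415.] chamb shoulder [355. 230.] rim [359. 142.]
[336. 324.] [343. 341.]
```

>>> step_arm:
  increments: "60 0 0 .4 0 0 0;60 0 0 .4 0 0 0;60 0 0 .25 0 0 0;60 0 0 .2 0 0 0;60 0 0 .1 0 0 0;60 0 0 .1 0 0 0;60 0 0 .05 0 0 0;60 0 0 .025 0 0 0;60 0 0 0 0 0 0"

```text
t: 9.43
ee_pos: [0.4335, -0.0145, 0.102]
ee_rot: [0.707, 0.707, 0.0, 0.0]
wrist_force: [-0.7, 0.7, -1.3]
grip_width: 0.064
grasp_force: 66.8
```

>>> step_arm:
  increments: "60 0 0 .025 0 0 0;60 0 0 .025 0 0 0;60 0 0 0 0 0 0"

```text
t: 9.68
ee_pos: [0.4337, -0.0145, 0.101]
ee_rot: [0.707, 0.707, 0.0, 0.001]
wrist_force: [-2.0, 1.0, 9.1]
grip_width: 0.064
grasp_force: 67.8
```

>>> step_arm:
  increments: "85 0 0 0 0 0 0;85 0 0 0 0 0 0;85 0 0 0 0 0 0;85 0 0 0 0 0 0;85 0 0 -.5 0 0 0;85 0 0 -.9 0 0 0;60 0 0 -.8 0 0 0;40 .5 .11 0 0 0 0;40 .9 0 0 0 0 0;40 .9 0 0 0 0 0;40 .9 0 0 0 0 0;40 .9 0 0 0 0 0;40 .9 0 0 0 0 0;40 .9 0 0 0 0 0;40 .9 0 0 0 0 0;40 .9 0 0 0 0 0;40 .9 0 0 0 0 0;40 .9 0 0 0 0 0;40 .71 0 0 0 0 0;40 0 0 0 0 0 0"

```text
t: 11.35
ee_pos: [0.4369, 0.3987, 0.1873]
ee_rot: [0.706, 0.708, 0.001, -0.001]
wrist_force: [-1.0, -1.5, 0.1]
grip_width: 0.04
grasp_force: 0.0
```

```bash
python3 - <<'E'
from h import *
o=get_obs(); p=o['ee_pos']; print(o['t'],p,o['grip_width'])
cs={n:cams.capture(n) for n in ['top','side']}
c=cs['side']
a=spotter.spot_point(c,'filter_press')[:1]; print([(x['position'],x['p'],at_z(c,x['position'],0)) for x in a])
u,v=np.round(proj(c,[p[0],p[1],.06])).astype(int); 
A=cv2.resize(c['frame'][v-50:v+50,u-40:u+40,::-1],None,fx=5,fy=5,interpolation=2)
fit('filter_press',(.438,.394),0,{'side':c})
fit('filter_chamber',(.4337,-.0145),.057,cs)
u2,v2=np.round(proj(c,[.4337,-.0145,.07])).astype(int); 
B=cv2.resize(c['frame'][v2-50:v2+50,u2-40:u2+40,::-1],None,fx=5,fy=5,interpolation=2)
cv2.imwrite('pics/s2.png',np.hstack([A[:500,:400],B[:500,:400]]))
for z in (.0,.06,.0755-.022):print(z,(proj(c,[p[0],p[1],z])-[u-40,v-50]+.5)*5)
E
```

```text
11.35 [0.4369449  0.39867315 0.18730435] 0.0399926272291205
[([261.8, 295.4], 0.62, array([0.43894426, 0.38732073, 0.        ]))]
filter_press {'both': [0.4375, 0.3928], 'side': [0.4375, 0.3928]} [('side', 413, 478, 0.96)]
filter_chamber {'both': [0.4334, -0.0138], 'top': [0.4327, -0.0135], 'side': [0.4346, -0.0147]} [('top', 500, 529, 0.56), ('side', 661, 758, 0.69)]
0.0 [213.90804691 338.76026668]
0.06 [201.35301883 250.00108864]
0.0535 [202.75640613 259.92249245]
```

View pics/s2.png

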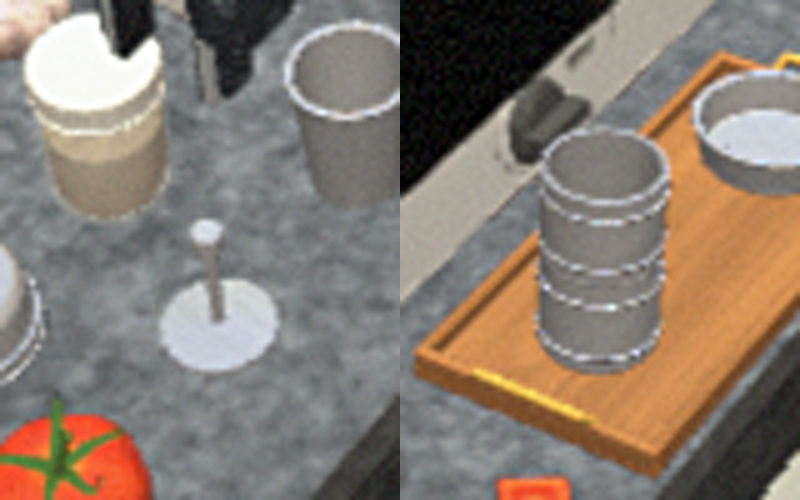

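The chamber is seated on the cup, its shoulder line touching the rim at (600, 295). The press knob is at (207, 233), a few millimetres to the -y side of the TCP.

>>> step_arm:
  increments: "40 -.05 0.03 0 0 0 0;40 0 0 .5 0 0 0;40 0 0 .8 0 0 0;40 0 0 .8 0 0 0;40 0 0 .5 0 0 0;40 0 0 .3 0 0 0;40 0 0 0 0 0 0;40 0 0 0 0 0 0"

```text
t: 12.32
ee_pos: [0.4392, 0.3912, 0.0718]
ee_rot: [0.707, 0.707, -0.0, -0.0]
wrist_force: [0.5, 0.1, -0.7]
grip_width: 0.0397
grasp_force: 0.0
```

>>> step_arm:
  increments: "5 0 0 0 0 0 0;5 0 0 0 0 0 0;5 0 0 0 0 0 0;5 0 0 0 0 0 0;5 0 0 0 0 0 0;5 0 0 0 0 0 0;5 0 0 0 0 0 0"

```text
t: 12.9
ee_pos: [0.4395, 0.3924, 0.0731]
ee_rot: [0.707, 0.707, 0.001, 0.0]
wrist_force: [-0.5, -0.5, 6.6]
grip_width: 0.011
grasp_force: 58.9
```

>>> step_arm:
  increments: "5 0 0 -.5 0 0 0;5 0 0 -.9 0 0 0;5 0 0 -.9 0 0 0;5 0 0 -.9 0 0 0;5 0 0 -.5 0 0 0;5 0 0 0 0 0 0;5 0 0 0 0 0 0"

```text
t: 13.48
ee_pos: [0.4391, 0.3921, 0.2208]
ee_rot: [0.707, 0.707, 0.001, 0.0]
wrist_force: [0.3, -0.4, -1.7]
grip_width: 0.0111
grasp_force: 58.6
```

```bash
cat > look.py <<'E'
import sys
from h import *
# look.py name z half : crop around TCP at height z (side) and (top)
n,dz,hw=sys.argv[1],float(sys.argv[2]),int(sys.argv[3])
o=get_obs(); p=o['ee_pos']; print(o['t'],p,o['grip_width'])
im=[]
for k in ['side','top']:
    c=cams.capture(k); u,v=np.round(proj(c,p-[0,0,dz])).astype(int); s=400/(2*hw)
    im.append(cv2.resize(c['frame'][v-hw:v+hw,u-hw:u+hw,::-1],(400,400),interpolation=2))
    for z in sys.argv[4:]: print(k,z,np.round((proj(c,p-[0,0,float(z)])-[u-hw,v-hw]+.5)*s),'dx10',np.round((proj(c,p-[-.01,0,float(z)])-proj(c,p-[0,0,float(z)]))*s,1),'dy10',np.round((proj(c,p-[0,-.01,float(z)])-proj(c,p-[0,0,float(z)]))*s,1))
cv2.imwrite(f'pics/{n}.png',np.hstack(im))
E
python3 look.py press 0.05 32 .073 .013 .071
```

```text
13.4833 [0.43906646 0.392115   0.220806  ] 0.011097936144599353
side .073 [209. 251.] dx10 [-24.  -12.2] dy10 [-19.8  19.1]
side .013 [191. 118.] dx10 [-24.8 -12.1] dy10 [-20.7  19. ]
side .071 [209. 247.] dx10 [-24.  -12.2] dy10 [-19.8  19.1]
top .073 [224. 203.] dx10 [  1.  -24.3] dy10 [-24.1  -0.4]
top .013 [174. 198.] dx10 [  1.1 -25.8] dy10 [-25.6  -0.5]
top .071 [222. 203.] dx10 [  1.  -24.3] dy10 [-24.1  -0.4]
```

View pics/press.png

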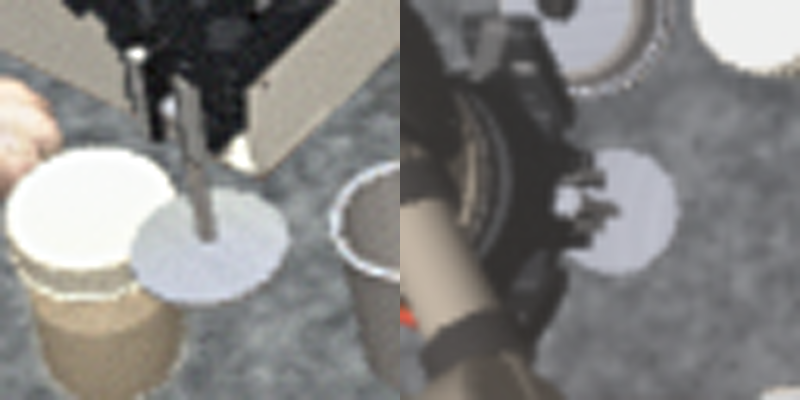

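The disc hangs level at (210, 246) in the side view, about centred under the TCP. I carry it to the chamber.

>>> step_arm:
  increments: "5 -.4 -.1 0 0 0 0;5 -.7 0 0 0 0 0;5 -.8 0 0 0 0 0;5 -.8 0 0 0 0 0;5 -.8 0 0 0 0 0;5 -.8 0 0 0 0 0;5 -.8 0 0 0 0 0;5 -.8 0 0 0 0 0;5 -.8 0 0 0 0 0;5 -.8 0 0 0 0 0;5 -.8 0 0 0 0 0;5 -.8 0 0 0 0 0;5 -.6 0 0 0 0 0;5 -.3 0 0 0 0 0;5 -.18 0 0 0 0 0;5 0 0 0 0 0 0;5 0 0 0 0 0 0"

```text
t: 15.0
ee_pos: [0.4345, -0.0149, 0.219]
ee_rot: [0.707, 0.707, -0.0, -0.001]
wrist_force: [-0.4, 0.7, -0.4]
grip_width: 0.0112
grasp_force: 58.6
```

```bash
python3 look.py press2 0.09 32 .073 .096
```

```text
15.0 [ 0.43450516 -0.01487945  0.21904066] 0.011230882830794056
side .073 [202. 172.] dx10 [-21.3  -7.8] dy10 [-12.6  12.2]
side .096 [200. 217.] dx10 [-21.   -7.9] dy10 [-12.5  12.3]
top .073 [207. 200.] dx10 [  0.3 -24.5] dy10 [-24.5  -0.4]
top .096 [202. 201.] dx10 [  0.2 -23.9] dy10 [-23.9  -0.4]
```

View pics/press2.png

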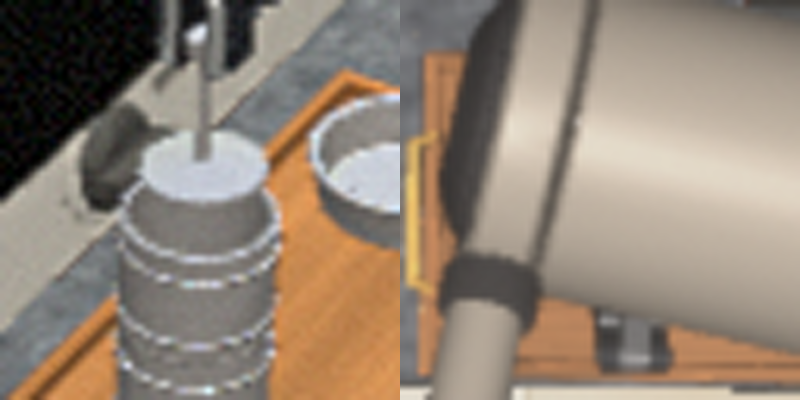

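The disc (columns 142–268) is centred over the chamber's rim (120–281) to within about 2 mm. Lowering with a small y correction.

>>> step_arm:
  increments: "5 .03 0 .3 0 0 0;5 0 0 .3 0 0 0;5 0 0 .3 0 0 0;5 0 0 .3 0 0 0;5 0 0 .3 0 0 0;5 0 0 .15 0 0 0;5 0 0 .05 0 0 0;5 0 0 0.02 0 0 0;5 0 0 0.02 0 0 0;5 0 0 0 0 0 0;5 0 0 0 0 0 0"

```text
t: 16.02
ee_pos: [0.4352, -0.0141, 0.1507]
ee_rot: [0.707, 0.707, 0.0, 0.0]
wrist_force: [-0.2, 0.1, -1.5]
grip_width: 0.0111
grasp_force: 58.6
```

>>> step_arm:
  increments: "5 0 0 .025 0 0 0;5 0 0 .025 0 0 0;5 0 0 .025 0 0 0;5 0 0 0 0 0 0"

```text
t: 16.35
ee_pos: [0.4353, -0.0142, 0.1479]
ee_rot: [0.707, 0.707, 0.0, 0.001]
wrist_force: [-1.9, -0.3, 6.2]
grip_width: 0.011
grasp_force: 59.3
```

>>> step_arm:
  increments: "30 0 0 0 0 0 0;30 0 0 0 0 0 0;30 0 0 0 0 0 0;30 0 0 -.3 0 0 0;40 0 0 -.6 0 0 0;40 0 0 -.6 0 0 0;40 .3 0 -.4 0 0 0;40 .8 .3 0 0 0 0;40 .8 .3 0 0 0 0;40 .8 .3 0 0 0 0;40 .8 .3 0 0 0 0"

```text
t: 17.27
ee_pos: [0.4832, 0.1274, 0.2234]
ee_rot: [0.707, 0.707, 0.0, 0.0]
wrist_force: [0.6, -0.6, 0.4]
grip_width: 0.0398
grasp_force: 0.0
```

```bash
python3 - <<'E'
from h import *
print(get_obs()['t'],get_obs()['ee_pos'])
cs={n:cams.capture(n) for n in ['top','side']}
I=[]
for n,c in cs.items():
    u,v=np.round(proj(c,[.53,.459,.03])).astype(int); u0,v0=u-25,v-25
    I.append(cv2.resize(c['frame'][v0:v0+50,u0:u0+50,::-1],(400,400),interpolation=2))
    print(n,[np.round((proj(c,[.53,.459,z])-[u0,v0]+.5)*8) for z in (0,.046,.054)],'dx',(proj(c,[.54,.459,.04])-proj(c,[.53,.459,.04]))*8,'dy',(proj(c,[.53,.469,.04])-proj(c,[.53,.459,.04]))*8)
    print([(a['p'],np.round(at_z(c,a['position'],0),4)) for a in spotter.spot_point(c,'filter_lid')[:2]])
    print([(k[0],k[1],k[2],k[3]) for k in cand(c,'filter_lid')[:2]])
c=cs['side'];u,v=np.round(proj(c,[.4337,-.0145,.12])).astype(int)
I.append(cv2.resize(c['frame'][v-25:v+25,u-25:u+25,::-1],(400,400),interpolation=2))
cv2.imwrite('pics/lid.png',cv2.resize(np.hstack(I),(800,267)) if 0 else np.hstack(I)[:, :800]); cv2.imwrite('pics/ch.png',I[2])
E
```

```text
17.2667 [0.48324636 0.12738967 0.22336391]
top [array([231., 209.]), array([188., 195.]), array([180., 193.])] dx [  1.21546467 -27.64100033] dy [-27.60425794  -0.44038   ]
[(0.77, array([0.5325, 0.4571, 0.    ])), (0.39, array([ 0.4445, -0.0176,  0.    ]))]
[(array([189.43100511, 183.50425894]), 587, array([175, 171, 204, 197]), 0.78)]
side [array([220., 270.]), array([193., 162.]), array([189., 143.])] dx [-27.39633347 -15.84478643] dy [-26.02861233  24.71096079]
[(0.72, array([0.5267, 0.4589, 0.    ])), (0.21, array([ 0.4795, -0.0781,  0.    ]))]
[]
```

View pics/lid.png

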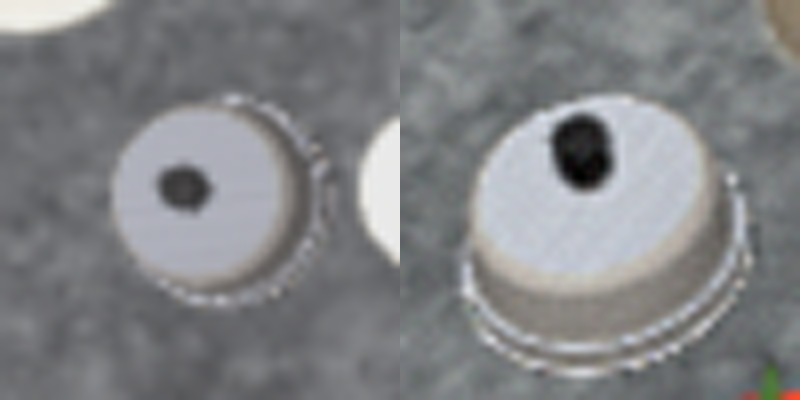

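View pics/ch.png

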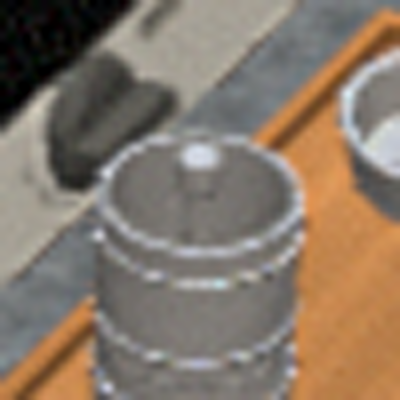

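The press stands in the middle of the chamber with its knob above the rim. The lid is at about (0.534, 0.458).

>>> step_arm:
  increments: "40 .829 .127 0 0 0 0;40 .829 .127 0 0 0 0;40 .829 .127 0 0 0 0;40 .829 .127 0 0 0 0;40 .829 .127 0 0 0 0;40 .829 .127 0 0 0 0;40 .829 .127 0 0 0 0;40 .829 .127 0 0 0 0;40 .829 .127 0 0 0 0;40 .829 .127 0 0 0 0;40 0 0 .8 0 0 0;40 0 0 .8 0 0 0;40 0 0 .8 0 0 0;40 0 0 .4 0 0 0;40 0 0 0 0 0 0;40 0 0 0 0 0 0"

```text
t: 18.9
ee_pos: [0.5342, 0.4561, 0.1108]
ee_rot: [0.708, 0.707, -0.001, -0.0]
wrist_force: [0.0, 0.4, 1.3]
grip_width: 0.04
grasp_force: 0.0
```

>>> step_arm:
  increments: "40 .05 0 .4 0 0 0;40 0 0 .4 0 0 0;40 0 0 .3 0 0 0;40 0 0 .19 0 0 0;40 0 0 0 0 0 0;5 0 0 0 0 0 0;5 0 0 0 0 0 0;5 0 0 0 0 0 0;5 0 0 0 0 0 0;5 0 0 0 0 0 0;5 0 0 0 0 0 0"

```text
t: 19.82
ee_pos: [0.5344, 0.46, 0.0612]
ee_rot: [0.707, 0.707, 0.001, 0.0]
wrist_force: [0.6, -0.9, 5.9]
grip_width: 0.0129
grasp_force: 59.0
```

>>> step_arm:
  increments: "5 0 0 -.5 0 0 0;5 0 0 -.9 0 0 0;5 0 0 -.9 0 0 0;5 0 0 -.9 0 0 0;5 0 0 -.8 0 0 0;5 -.4 0 0 0 0 0;5 -.7 -.14 0 0 0 0;5 -.8 -.17 0 0 0 0;5 -.8 -.17 0 0 0 0;5 -.8 -.17 0 0 0 0;5 -.8 -.17 0 0 0 0;5 -.8 -.17 0 0 0 0;5 -.8 -.17 0 0 0 0;5 -.8 -.17 0 0 0 0;5 -.8 -.17 0 0 0 0;5 -.8 -.17 0 0 0 0;5 -.8 -.17 0 0 0 0;5 -.8 -.17 0 0 0 0;5 -.8 -.17 0 0 0 0;5 -.8 -.17 0 0 0 0"

```text
t: 21.48
ee_pos: [0.4389, -0.0017, 0.2198]
ee_rot: [0.707, 0.707, 0.0, 0.0]
wrist_force: [0.7, 0.3, -0.8]
grip_width: 0.0132
grasp_force: 58.7
```

>>> step_arm:
  increments: "5 -.24 -.16 0 0 0 0;5 -.12 0 0 0 0 0;5 0 0 0.5 0 0 0;5 0 0 0.3 0 0 0;5 0 0 0 0 0 0;5 0 0 0 0 0 0"

```text
t: 21.98
ee_pos: [0.4333, -0.0141, 0.1875]
ee_rot: [0.707, 0.707, -0.0, -0.001]
wrist_force: [0.3, 0.7, -0.7]
grip_width: 0.013
grasp_force: 58.7
```

```bash
python3 look.py lid2 0.075 32 .06 .091
```

```text
21.9833 [ 0.4332985  -0.01406056  0.18751436] 0.012986477859452847
side .06 [202. 173.] dx10 [-21.1  -7.9] dy10 [-12.5  12.3]
side .091 [200. 233.] dx10 [-20.8  -8. ] dy10 [-12.3  12.4]
top .06 [207. 204.] dx10 [  0.3 -24. ] dy10 [-24.   -0.4]
top .091 [201. 206.] dx10 [  0.2 -23.3] dy10 [-23.3  -0.4]
```

View pics/lid2.png

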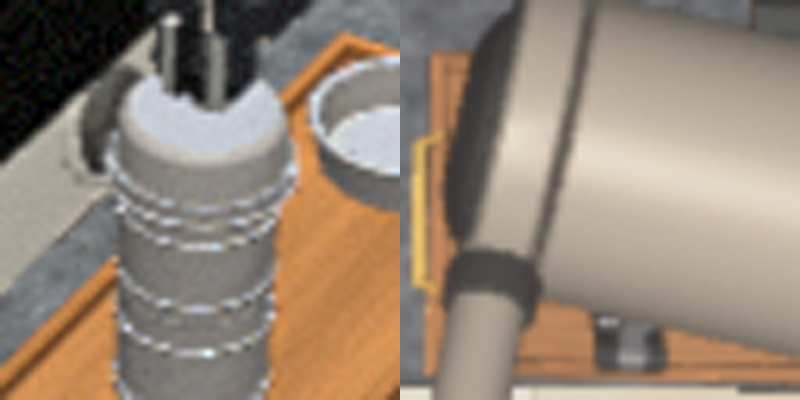

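```bash
python3 - <<'E'
from h import *
p=get_obs()['ee_pos']; c=cams.capture('side')
u,v=np.round(proj(c,[*p[:2],.1])).astype(int); hw=18; s=800/36
f=c['frame'][v-18:v+9,u-18:u+18,::-1]
cv2.imwrite('pics/z.png',cv2.resize(f,(800,600),interpolation=cv2.INTER_CUBIC))
for nm,z,r in [('lid low',p[2]-.06,.0385),('lid bead',p[2]-.051,.0385),('ch rim',.125,.033),('ch shoulder',.071,.033)]:
    q=np.array([(proj(c,[p[0]+r*np.cos(a),p[1]+r*np.sin(a),z])-[u-18,v-18]+.5)*s for a in th]); print(nm,'L',q[q[:,0].argmin()].round(),'R',q[q[:,0].argmax()].round(),'front',q[q[:,1].argmax()].round())
E
```

```text
lid low L [ 92. 217.] R [763. 226.] front [460. 410.]
lid bead L [ 93. 153.] R [767. 162.] front [463. 346.]
ch rim L [139. 239.] R [713. 247.] front [454. 404.]
ch shoulder L [130. 608.] R [689. 616.] front [437. 775.]
```

View pics/z.png

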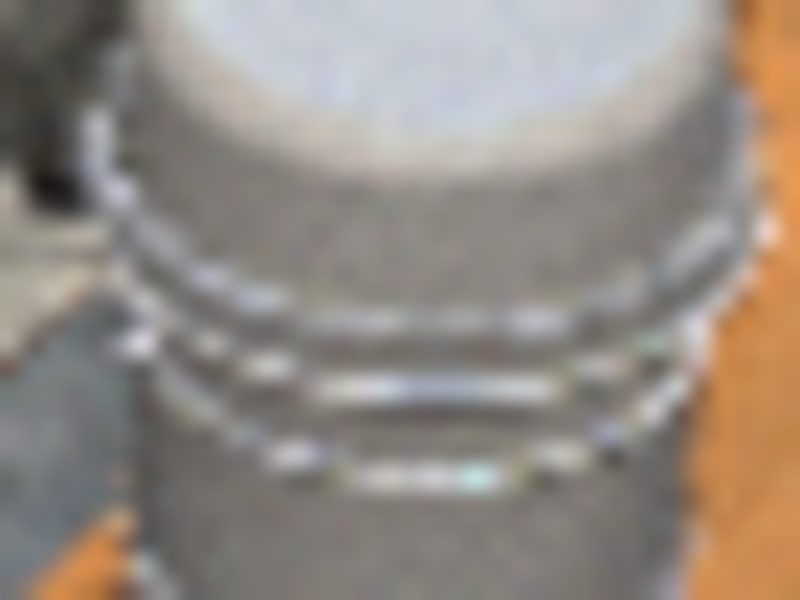

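The lid's lower edge (front row 388, columns 85–770) lies within about 1 mm of the chamber's axis. Lowering gently.

>>> step_arm:
  increments: "5 .02 -.01 0 0 0 0;5 0 0 .06 0 0 0;5 0 0 .05 0 0 0;5 0 0 .05 0 0 0;5 0 0 .05 0 0 0;5 0 0 0 0 0 0"

```text
t: 22.63
ee_pos: [0.4327, -0.0141, 0.1788]
ee_rot: [0.707, 0.707, -0.0, -0.0]
wrist_force: [0.3, -0.2, -1.1]
grip_width: 0.0134
grasp_force: 58.7
```

Past the rim with no contact. Continuing.

>>> step_arm:
  increments: "5 0 0 .03 0 0 0;5 0 0 .025 0 0 0;5 0 0 .025 0 0 0;5 0 0 0 0 0 0"

```text
t: 22.97
ee_pos: [0.4336, -0.0142, 0.1778]
ee_rot: [0.707, 0.707, 0.001, 0.001]
wrist_force: [-3.8, 0.4, 15.1]
grip_width: 0.0131
grasp_force: 60.3
```

>>> step_arm:
  increments: "30 0 0 0 0 0 0;40 0 0 0 0 0 0;40 0 0 0 0 0 0;40 0 0 -.3 0 0 0;60 0 0 -.6 0 0 0;85 0 0 -.6 0 0 0;85 .5 .12 0 0 0 0;85 .8 0 0 0 0 0;85 .8 0 0 0 0 0;85 .8 0 0 0 0 0;85 .8 0 0 0 0 0;85 .8 0 0 0 0 0;85 .8 0 0 0 0 0;85 .8 0 0 0 0 0;85 .8 0 0 0 0 0;85 .5 0 0 0 0 0;85 .185 0 0 0 0 0;85 0 0 0 0 0 0;85 0 0 0 0 0 0"

```text
t: 24.55
ee_pos: [0.4375, 0.2889, 0.2356]
ee_rot: [0.707, 0.707, -0.001, 0.0]
wrist_force: [-0.1, -0.0, -0.5]
grip_width: 0.0851
grasp_force: 0.0
```

```bash
python3 - <<'E'
from h import *
print(get_obs()['t'],get_obs()['ee_pos'])
c=cams.capture('side'); I=[]
for q,t in [([.4336,-.0145,.1],'f'),([.439,.288,.06],'t')]:
    u,v=np.round(proj(c,q)).astype(int)
    I.append(cv2.resize(c['frame'][v-32:v+32,u-32:u+32,::-1],(400,400),interpolation=2))
cv2.imwrite('pics/f.png',np.hstack(I))
u,v=np.round(proj(c,[.4336,-.0145,.1])).astype(int)
f=lambda z,r:max([(proj(c,[.4336+r*np.cos(a),-.0145+r*np.sin(a),z])-[u-32,v-32]+.5)[1]*6.25 for a in th])
print('lid low seated',f(.116,.0385),'if 9mm up',f(.125,.0385),'shoulder',f(.071,.033),'cup bottom',f(.009,.033))
fit('coffee_tumbler',(.439,.2885),0,{'side':c})
E
```

```text
24.55 [0.4375189  0.28885006 0.23559711]
lid low seated 227.33415524177704 if 9mm up 209.53220544893048 shoulder 305.49530532511733 cup bottom 418.63343108017597
coffee_tumbler {'both': [0.4394, 0.2885], 'side': [0.4394, 0.2885]} [('side', 772, 778, 0.98)]
```

View pics/f.png

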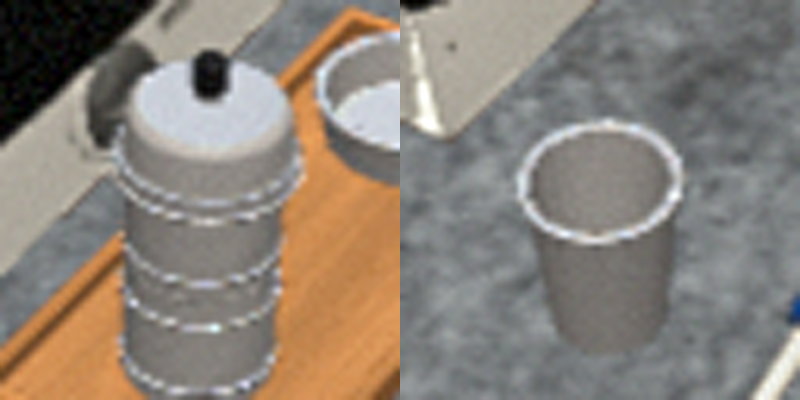

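The lid sits level with its skirt over the rim: lower edge at row 219, against about 227 predicted for seated and 209 if not. The tumbler stands upright under the gripper. Grasping it.

>>> step_arm:
  increments: "85 0 .02 .5 0 0 0;85 0 0 .9 0 0 0;85 0 0 .9 0 0 0;85 0 0 .9 0 0 0;85 0 0 .7 0 0 0;85 0 0 .4 0 0 0;85 0 0 .26 0 0 0;85 0 0 0 0 0 0;85 0 0 0 0 0 0;40 0 0 0 0 0 0;40 0 0 0 0 0 0;40 0 0 0 0 0 0;40 0 0 0 0 0 0;40 0 0 0 0 0 0;40 0 0 0 0 0 0;40 0 0 0 0 0 0"

```text
t: 25.98
ee_pos: [0.4393, 0.2898, 0.0554]
ee_rot: [0.707, 0.707, 0.001, 0.001]
wrist_force: [-1.5, -0.1, 6.8]
grip_width: 0.0543
grasp_force: 61.8
```

>>> step_arm:
  increments: "40 0 0 -.5 0 0 0;40 0 0 -.9 0 0 0;40 0 0 -.9 0 0 0;40 0 0 -.9 0 0 0;40 0 0 -.9 0 0 0;40 0 0 -.7 0 0 0;40 0 0 -.4 0 0 0;40 -.4 -.2 0 0 0 0;40 -.7 0 0 0 0 0;40 -.8 0 0 0 0 0;40 -.8 0 0 0 0 0;40 -.8 0 0 0 0 0;40 -.8 0 0 0 0 0"

```text
t: 27.07
ee_pos: [0.43, 0.1161, 0.2624]
ee_rot: [0.707, 0.707, 0.001, 0.0]
wrist_force: [0.3, -0.0, -0.5]
grip_width: 0.0539
grasp_force: 63.3
```

>>> step_arm:
  increments: "40 -.8 0 0 0 0 0;40 -.8 0 0 0 0 0;40 -.8 0 0 0 0 0;40 -.8 0 0 0 0 0;40 -.8 0 0 0 0 0;40 -.8 0 0 0 0 0;40 -.8 0 0 0 0 0;40 -.8 0 0 0 0 0;40 -.8 0 0 0 0 0;40 -.6 0 0 0 0 0;40 -.325 0 0 0 0 0;40 0 0 0 0 0 0;40 0 0 0 0 0 0"

```text
t: 28.15
ee_pos: [0.4304, -0.2073, 0.2618]
ee_rot: [0.707, 0.707, 0.0, -0.0]
wrist_force: [-1.0, 0.6, -1.3]
grip_width: 0.0538
grasp_force: 63.3
```

>>> step_arm:
  increments: "40 0 0 .5 0 0 0;40 0 0 .8 0 0 0;40 0 0 .8 0 0 0;40 0 0 .8 0 0 0;40 0 0 .7 0 0 0;40 0 0 .5 0 0 0;40 0 0 .3 0 0 0;40 0 0 .2 0 0 0;40 0 0 .1 0 0 0;40 0 0 .05 0 0 0;40 0 0 0 0 0 0;40 0 0 0 0 0 0"

```text
t: 29.15
ee_pos: [0.431, -0.2077, 0.0725]
ee_rot: [0.707, 0.707, 0.0, 0.001]
wrist_force: [-0.4, 0.3, -0.3]
grip_width: 0.0542
grasp_force: 63.3
```

>>> step_arm:
  increments: "40 0 0 .05 0 0 0;40 0 0 .05 0 0 0;40 0 0 .025 0 0 0;40 0 0 0 0 0 0"

```text
t: 29.48
ee_pos: [0.4308, -0.208, 0.0674]
ee_rot: [0.707, 0.707, -0.0, 0.001]
wrist_force: [-1.6, 1.4, 5.6]
grip_width: 0.054
grasp_force: 63.7
```

>>> step_arm:
  increments: "80 0 0 0 0 0 0;80 0 0 0 0 0 0;80 0 0 0 0 0 0;80 0 0 0 0 0 0;80 0 0 -.4 0 0 0;80 0 0 -.9 0 0 0;85 0 0 -.9 0 0 0;85 0 0 -.9 0 0 0;85 0 0 -.9 0 0 0;85 0 0 -.7 0 0 0;85 .4 0 0 0 0 0;85 .8 0 0 0 0 0;85 .9 0 0 0 0 0;85 .9 0 0 0 0 0;85 .9 0 0 0 0 0;85 .9 0 0 0 0 0;85 .9 0 0 0 0 0;85 .9 0 0 0 0 0"

```text
t: 30.98
ee_pos: [0.4301, 0.058, 0.2547]
ee_rot: [0.707, 0.707, 0.0, 0.0]
wrist_force: [0.7, 1.3, 0.1]
grip_width: 0.0849
grasp_force: 0.0
```

```bash
python3 - <<'E'
from h import *
print(get_obs()['t'],get_obs()['ee_pos'])
cs={n:cams.capture(n) for n in ['top','side']}
fit('coffee_tumbler',(.431,-.208),.012,cs); fit('davara',(.43,-.208),.009,cs)
fit('filter_cup',(.434,-.0145),.009,{'side':cs['side']})
fit('sugar_jar',(.5315,.3558),0,cs)
E
```

```text
30.9833 [0.43006343 0.05802158 0.2547024 ]
coffee_tumbler {'both': [0.4304, -0.2089], 'top': [0.4298, -0.206], 'side': [0.4334, -0.2168]} [('top', 408, 424, 0.85), ('side', 480, 510, 0.88)]
davara {'both': [0.4275, -0.1959], 'top': [0.428, -0.1953], 'side': [0.4272, -0.1973]} [('top', 522, 944, 0.68), ('side', 295, 676, 0.8)]
filter_cup {'both': [0.4249, 0.0], 'side': [0.4249, 0.0]} [('side', 439, 778, 0.95)]
sugar_jar {'both': [0.5324, 0.3555], 'top': [0.5312, 0.3591], 'side': [0.5346, 0.3519]} [('top', 492, 517, 0.96), ('side', 992, 1096, 0.94)]
```

>>> step_arm:
  increments: "85 .8 .25 0 0 0 0;85 .8 .25 0 0 0 0;85 .8 .25 0 0 0 0;85 .8 .25 0 0 0 0;85 .8 .25 0 0 0 0;85 .8 .25 0 0 0 0;85 .8 .25 0 0 0 0;85 .8 .25 0 0 0 0;85 .7 .25 0 0 0 0;85 .39 .29 0 0 0 0;85 0 0 .5 0 0 0;85 0 0 .9 0 0 0;85 0 0 .9 0 0 0;85 0 0 0 0 0 0;85 0 0 0 0 0 0"

```text
t: 32.68
ee_pos: [0.5319, 0.3546, 0.1612]
ee_rot: [0.708, 0.707, -0.002, -0.001]
wrist_force: [0.9, 0.4, 1.1]
grip_width: 0.0848
grasp_force: 0.0
```

>>> step_arm:
  increments: "85 .02 .015 .6 0 0 0;85 0 0 .8 0 0 0;85 0 0 .7 0 0 0;85 0 0 .4 0 0 0;85 0 0 .2 0 0 0;85 0 0 0 0 0 0;85 0 0 0 0 0 0;50 0 0 0 0 0 0;50 0 0 0 0 0 0;50 0 0 0 0 0 0;50 0 0 0 0 0 0;50 0 0 0 0 0 0;50 0 0 0 0 0 0;50 0 0 0 0 0 0"

```text
t: 33.85
ee_pos: [0.5337, 0.3573, 0.0571]
ee_rot: [0.707, 0.707, 0.002, 0.001]
wrist_force: [-1.1, -1.4, 7.7]
grip_width: 0.0566
grasp_force: 63.6
```

>>> step_arm:
  increments: "50 0 0 -.5 0 0 0;50 0 0 -.9 0 0 0;50 0 0 -.9 0 0 0;50 0 0 -.9 0 0 0;50 0 0 -.9 0 0 0;50 0 0 -.65 0 0 0;50 -.4 -.14 0 0 0 0;50 -.7 -.15 0 0 0 0;50 -.8 -.15 0 0 0 0;50 -.8 -.15 0 0 0 0;50 -.8 -.15 0 0 0 0;50 -.8 -.15 0 0 0 0;50 -.8 -.15 0 0 0 0;50 -.8 -.15 0 0 0 0;50 -.8 -.15 0 0 0 0;50 -.8 -.15 0 0 0 0;50 -.8 -.15 0 0 0 0;50 -.8 -.15 0 0 0 0;50 -.8 -.15 0 0 0 0;50 -.8 -.15 0 0 0 0"

```text
t: 35.52
ee_pos: [0.4485, -0.0726, 0.2455]
ee_rot: [0.707, 0.707, 0.0, 0.001]
wrist_force: [0.4, -0.2, -2.2]
grip_width: 0.0571
grasp_force: 64.1
```

>>> step_arm:
  increments: "50 -.6 -.15 0 0 0 0;50 -.35 -.15 0 0 0 0;50 -.05 -.15 0 0 0 0;50 0 0 0 0 0 0;50 0 0 0 0 0 0"

```text
t: 35.93
ee_pos: [0.431, -0.1108, 0.2451]
ee_rot: [0.707, 0.707, 0.0, 0.0]
wrist_force: [-0.8, 0.1, -2.0]
grip_width: 0.0569
grasp_force: 64.2
```

>>> step_arm:
  increments: "50 0 .02 .5 0 0 0;50 0 0 .8 0 0 0;50 0 0 .8 0 0 0;50 0 0 .8 0 0 0;50 0 0 .6 0 0 0;50 0 0 .4 0 0 0;50 0 0 .25 0 0 0;50 0 0 .15 0 0 0;50 0 0 .05 0 0 0;50 0 0 0.025 0 0 0;50 0 0 0 0 0 0;50 0 0 0 0 0 0"

```text
t: 36.93
ee_pos: [0.4325, -0.1113, 0.0704]
ee_rot: [0.707, 0.707, 0.0, 0.001]
wrist_force: [0.3, -0.6, -0.6]
grip_width: 0.0576
grasp_force: 64.1
```

>>> step_arm:
  increments: "50 0 0 .05 0 0 0;50 0 0 .05 0 0 0;50 0 0 .025 0 0 0;50 0 0 0 0 0 0"

```text
t: 37.27
ee_pos: [0.4323, -0.1116, 0.0661]
ee_rot: [0.707, 0.707, 0.0, 0.001]
wrist_force: [-4.2, 0.4, 14.1]
grip_width: 0.0572
grasp_force: 65.8
```

>>> step_arm:
  increments: "70 0 0 0 0 0 0;85 0 0 0 0 0 0;85 0 0 0 0 0 0;85 0 0 0 0 0 0;85 0 0 0 0 0 0;85 0 0 -.4 0 0 0;85 0 0 -.8 0 0 0;85 0 0 -.9 0 0 0;85 0 0 -.9 0 0 0;85 0 0 -.9 0 0 0;85 0 0 -.9 0 0 0;85 .8 0 0 0 0 0;85 .8 0 0 0 0 0;85 .8 0 0 0 0 0;85 .8 0 0 0 0 0;85 .8 0 0 0 0 0;85 .8 0 0 0 0 0;85 .8 0 0 0 0 0;85 .6 0 0 0 0 0;85 0 0 0 0 0 0"

```text
t: 38.93
ee_pos: [0.4315, 0.1403, 0.2565]
ee_rot: [0.706, 0.708, 0.0, -0.001]
wrist_force: [-0.7, -0.2, 0.6]
grip_width: 0.0848
grasp_force: 0.0
```

```bash
python3 - <<'E'
from h import *
I=[]
for n in ['side','top']:
    c=cams.capture(n); u,v=np.round(proj(c,[.432,-.11,.06])).astype(int)
    I.append(cv2.resize(c['frame'][v-65:v+65,u-65:u+65,::-1],(400,400),interpolation=2))
    fit('sugar_jar',(.432,-.111),.009,{n:c})
cv2.imwrite('pics/end.png',np.hstack(I)); print(get_obs()['t'])
E
```

```text
sugar_jar {'both': [0.4302, -0.1251], 'side': [0.4302, -0.1251]} [('side', 544, 753, 0.89)]
sugar_jar {'both': [0.4328, -0.1144], 'top': [0.4328, -0.1144]} [('top', 460, 476, 0.73)]
39.1333
```

View pics/end.png

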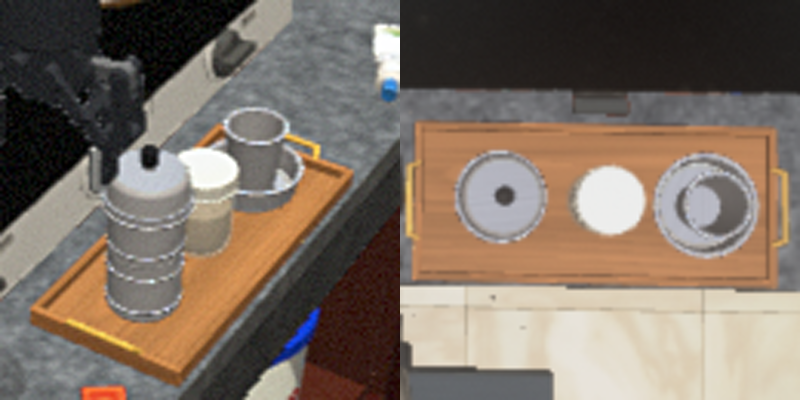

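The filter is complete and upright, the tumbler stands flat in the davara, and the jar is in the middle of the tray, clear of both. The gripper touches nothing.

```bash
python3 -c "
from station import job
print(job.finish_job())"
```

```text
the job is handed in; nothing more can be done
None
```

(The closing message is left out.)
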